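# Stack sample cartons in half-lapped courses for dispatch

### The arm

A 6-joint arm with a two-finger parallel gripper is mounted at the origin on the work surface. World frame = base frame: x ahead of the robot, y to its left, z up, the work surface at z = 0. Lengths are in mm, angles in rad, forces in N, time in s.
With the tool pointing down it reaches from about 275 to 750 mm from the base axis. Payload 10.2 kg.
Tool frame: the origin (TCP) lies midway between the tips of the shut fingers; the grasp point (between the pads) lies 19 mm behind it (ctrl.hold_point_z is the distance from the TCP to the grasp point, in mm); z points along the fingers, y is the direction in which the jaws open and shut (so a half turn about z gives the same grasp; the last joint's range is limited). The gripper opens to 85 mm and grips with 20 to 120 N. Pads are 22 mm wide; open, the fingers measure 114 mm over their backs; the gripper's body (76 mm by 85 mm) begins 54 mm behind the grasp point. The pads swing forward as they close: fully open they stand 13 mm farther back than shut.
Start: joints at [-1.503, 0.313, 1.498, -0, 1.331, -0.223], TCP at [150.514, -502.968, 231.294] pointing down, gripper open.
Joint ranges: [-2.94, 2.94], [-0.97, 2.17], [0.19, 2.56], [-1.23, 4.37], [0.02, 3.11], [-2.88, 2.88]. Speed limits (rad/s): [2.39, 2.39, 3.01, 3.14, 3.14, 3.14].

### API

Orientations are given as a unit quaternion [w, x, y, z].
In Python, from rig import ctrl, capture, get_calibration, ticket, search_frame, outline_of gives the robot as it stands. The module is installed in compiled form; this text tells all that it offers.
- The arm moves only by the tool servo_tool, never from a script. Its argument "motion" is a list of rows, each an object with "dr": the turn, a rotation vector about the tool's x, y, z in units of 10 degrees (1.0 is 10 degrees), a list of three; "delta_pos": the shift along the tool's x, y, z in units of 50 mm (1.0 is 50 mm), a list of three; "hand": the opening, from 0 (shut) to 1 (fully open). In form: [{"dr": [ax, ay, az], "delta_pos": [x, y, z], "hand": hand}, ...]. A call has 1 to 20 rows; each row shifts and turns the pose as measured when the row begins, along the tool's axes as they then stand; what a row does not reach is not made up. A row lasts 1/8 s, in which the tool goes at most 62.5 mm and 10.7 degrees, less where a joint would pass 70% of its speed; a pose out of reach is approached as far as the arm can. A call is refused whole if a number of a shift passes 1 or a number of a turn 1, either way. A call with a gripper value outside its range is refused whole. The fingers move at their own pace and stop on an object; "squeeze" is the grip in N (left out, the last holds). Time passes only in rows, so rows that do not move let the fingers close. It gives the time, the measured TCP pose, the force and the opening at its end, in the units of the state.
- ctrl.sense(): the state, without advancing time (a new reading comes with each control period).
- capture(name): name is "side" or "top"; returns (picture, depth): 384x512x3 uint8, red, green, blue; 384x512 float32, mm along the optical axis (not along the pixel's ray), 0 where there is no reading.
- get_calibration(name): a dict with "camera_matrix" (3x3 intrinsics, pixels), "distortion" ([k1, k2, p1, p2, k3] as OpenCV has them; the pictures are not rectified), "T" (4x4, takes a point from camera to world coordinates). Camera axes: x right, y down, z forward; pixel columns grow to the right and rows downward; lengths in mm; the calibration is good to about 2 mm. A picture is of the moment at which its call begins. get_calibration takes no time and is no camera call.
- ticket.finish_job(): hands the job in, once; it reports no verdict.
Trained networks look in the newest picture that a camera, given by its name, has taken for a name from the list of things; names that differ only in an ending like _2 or _b are one class to them, and where a whole thing is asked for, a point or a joint stands for the part that bears it (a point fixed in the world has none). Each returns a list of dicts, best first, with "score" (0 to 1); they miss things now and then, are a little off and sometimes report something else, mostly with a low value. They report only what shows in the picture. A call takes as long as a camera call.
- search_frame(camera, label): "bbox" ([left, top, right, bottom] in pixels, round what is visible of it).
- outline_of(camera, label): "pixels" (384x512 bool, what is visible of it) and "bbox" ([left, top, right, bottom] in pixels, round what is visible of it).
The state is a dict: "time_s": time; "joints": joint angles; "dq": joint speeds; "tau": joint torques, N m; "eef_pos": TCP position; "ee_rot": TCP orientation; "force": force on the tool from outside, world axes, zero at the start; "wrist_torque": the same for the moment, N m; "grip_width": opening from 0.0 (shut) to 1.0 (fully open).
Only numpy, scipy, OpenCV 4.12 (cv2) and the standard library are available. Lean on these libraries where they do the work, as an engineer would, in place of code of your own. Each camera call takes 0.05 s, during which the arm holds its last target.

### The job

Pack the sample cartons on the dispatch board like bricks: first finish the lower course by laying one of the two long cartons end to end and in line with the one already against the stop, closed up to it. Then lay the upper course: the half-length carton lengthwise at the stop end, flush with the end and sides of the carton below, and the other long carton closed up to it, straddling the joint below by half its length each way. Set the cartons down without dropping them, do not shift the one already laid, and leave the other things on the bench where they are.

Things in the scene. Friction and masses are not known exactly. Their poses are not given: they have to be found in the camera images.
- board_top (a point): Plywood dispatch board fixed to the bench, 280 mm long x 90 mm wide, its upper face 15 mm above the bench. Across one end stands a wooden end stop, 15 mm thick, rising 30 mm above the upper face. This point lies on the upper face, at the middle of the stop's inner face; x runs from the stop along the board (265 mm of free length), y across it, z up
- laid_mid (a point): closed cardboard sample carton, 120 mm long x 50 mm wide x 45 mm high, about 220 g; point at its centre, half-way up (22.5 mm over its underside); x along its length, z up. It already lies on the board as the first of the lower course, one end within 4 mm of the stop, its x axis along the board pointing away from the stop. It is loose
- carton1_mid (a point): closed cardboard sample carton, 120 mm long x 50 mm wide x 45 mm high, about 150 to 300 g; point at its centre, half-way up (22.5 mm over its underside); x along its length, z up. One of two like long cartons, lying on the bench; either may go in either course
- carton2_mid (a point): closed cardboard sample carton, 120 mm long x 50 mm wide x 45 mm high, about 150 to 300 g; point at its centre, half-way up (22.5 mm over its underside); x along its length, z up. The other long carton on the bench
- half_mid (a point): closed cardboard sample carton, 60 mm long x 50 mm wide x 45 mm high, about 110 g; point at its centre, half-way up (22.5 mm over its underside); x along its length, z up. The half-length carton, on the bench
- bigbox_mid (a point): larger square closed carton 100 x 100 x 75 mm on the bench, not part of the stack; point at its centre. Leave it alone
- tomato: tomato 72 mm across, 52 mm high, standing on the bench; origin at its underside. Leave it alone
- tape: roll of packing tape 90 mm across, 22 mm high, lying flat; origin at its underside. Leave it alone
- dish: white dish 140 mm across, 18 mm high, with a tomato in it (57 mm high over the bench in all); origin at its underside. Leave it alone

How it is judged (in metres and radians):
On the way:
1. The lower course is finished with a long carton, with nothing yet laid in the upper course ((((x of carton1_mid in the frame of laid_mid between 0.112 and 0.132 m and y of carton1_mid in the frame of laid_mid between -0.012 and 0.012 m and z of carton1_mid in the frame of laid_mid between -0.006 and 0.006 m and angle between the x axis of carton1_mid and the x axis of laid_mid, either way round below 0.12 rad and angle between carton1_mid's own z axis and vertical below 0.08 rad) and height (world z) of carton2_mid below 0.07 m) or ((x of carton2_mid in the frame of laid_mid between 0.112 and 0.132 m and y of carton2_mid in the frame of laid_mid between -0.012 and 0.012 m and z of carton2_mid in the frame of laid_mid between -0.006 and 0.006 m and angle between the x axis of carton2_mid and the x axis of laid_mid, either way round below 0.12 rad and angle between carton2_mid's own z axis and vertical below 0.08 rad) and height (world z) of carton1_mid below 0.07 m)) and height (world z) of half_mid below 0.07 m), for 0.1 s.
At the end, for the whole second after the job is handed in: Lower long carton in line with the one laid, gap under 12 mm; half carton on top, flush with the stop end within 12 mm; other long carton on top, 60 mm offset within 14 mm, gap to the half under 14 mm. All within 12 mm sideways and 0.12 rad of parallel, flat, at rest ((((x of carton1_mid in the frame of laid_mid between 0.112 and 0.132 m and y of carton1_mid in the frame of laid_mid between -0.012 and 0.012 m and z of carton1_mid in the frame of laid_mid between -0.006 and 0.006 m and angle between the x axis of carton1_mid and the x axis of laid_mid, either way round below 0.12 rad and angle between carton1_mid's own z axis and vertical below 0.08 rad) and (x of carton2_mid in the frame of laid_mid between 0.046 and 0.074 m and y of carton2_mid in the frame of laid_mid between -0.012 and 0.012 m and z of carton2_mid in the frame of laid_mid between 0.039 and 0.051 m and angle between the x axis of carton2_mid and the x axis of laid_mid, either way round below 0.12 rad and angle between carton2_mid's own z axis and vertical below 0.08 rad) and horizontal distance between carton2_mid and half_mid below 0.104 m) or ((x of carton2_mid in the frame of laid_mid between 0.112 and 0.132 m and y of carton2_mid in the frame of laid_mid between -0.012 and 0.012 m and z of carton2_mid in the frame of laid_mid between -0.006 and 0.006 m and angle between the x axis of carton2_mid and the x axis of laid_mid, either way round below 0.12 rad and angle between carton2_mid's own z axis and vertical below 0.08 rad) and (x of carton1_mid in the frame of laid_mid between 0.046 and 0.074 m and y of carton1_mid in the frame of laid_mid between -0.012 and 0.012 m and z of carton1_mid in the frame of laid_mid between 0.039 and 0.051 m and angle between the x axis of carton1_mid and the x axis of laid_mid, either way round below 0.12 rad and angle between carton1_mid's own z axis and vertical below 0.08 rad) and horizontal distance between carton1_mid and half_mid below 0.104 m)) and x of half_mid in the frame of laid_mid between -0.042 and -0.018 m and y of half_mid in the frame of laid_mid between -0.012 and 0.012 m and z of half_mid in the frame of laid_mid between 0.039 and 0.051 m and angle between the x axis of half_mid and the x axis of laid_mid, either way round below 0.12 rad and angle between half_mid's own z axis and vertical below 0.08 rad and linear speed of each of laid, carton1, carton2, half below 0.02 m/s); the robot touches nothing.
It fails at once if the carton already laid is shifted by more than 15 mm (distance of laid_mid from where it was at the start of the episode above 0.015 m).
It fails at once if a carton is dropped (falls free from more than about 25 mm) ((contact force between carton1 and the fingers below 0.05 N and linear speed of carton1 above 0.7 m/s) or (contact force between carton2 and the fingers below 0.05 N and linear speed of carton2 above 0.7 m/s) or (contact force between half and the fingers below 0.05 N and linear speed of half above 0.7 m/s)).
It fails at once if another thing on the bench is shifted by more than 30 mm (distance of any of bigbox_mid, tomato, tape, dish from where it was at the start of the episode above 0.03 m).
It also fails if it takes over 70 s, if anything falls off the work surface, if the arm or the gripper's body presses on something with over 40 N, if the wrist force passes 120 N, or if a joint passes its speed limit or range.

## Working session

There is one attempt and no reset: what is moved stays moved. The work goes in short steps, Python scripts to look and compute and a tool call to move; the robot and the scene stay as the last step left them, time stands still between calls to the robot, and variables do not carry over. Pictures are saved under pics/ and viewed, and the job is handed in when it is done.

Besides the shell and the picture viewer there is one more tool, called after ">>>" as name(argument=value, ...) on one line, values as JSON. servo_tool: Moves the arm, as the interface text tells. Its arguments: {"type":"object","properties":{"motion":{"type":"array"},"squeeze":{"type":"number"}},"required":["motion"]}

```bash
mkdir -p pics; python3 - <<'E'
from rig import *
import cv2,numpy as np
for n in("top","side"):
    p,d=capture(n); cv2.imwrite(f"pics/{n}0.png",p[:,:,::-1]); np.savez(f"{n}0.npz",p=p,d=d)
    c=get_calibration(n); print(n,c)
print(ctrl.sense(), ctrl.hold_point_z)
E
```

```text
top {'camera_matrix': array([[370.60353316,   0.        , 253.75923977],
       [  0.        , 370.60353316, 194.99399537],
       [  0.        ,   0.        ,   1.        ]]), 'distortion': array([-0.04779254,  0.        ,  0.        ,  0.        ,  0.        ]), 'T': array([[ 5.24097238e-03, -9.93871124e-01,  1.10420658e-01,
         4.46351221e+02],
       [-9.99870691e-01, -3.52954176e-03,  1.56889578e-02,
        -7.98974494e+00],
       [-1.52030678e-02, -1.10488605e-01, -9.93761106e-01,
         1.27764553e+03],
       [ 0.00000000e+00,  0.00000000e+00,  0.00000000e+00,
         1.00000000e+00]])}
side {'camera_matrix': array([[364.70914413,   0.        , 255.48051839],
       [  0.        , 364.70914413, 191.21113546],
       [  0.        ,   0.        ,   1.        ]]), 'distortion': array([-0.00597629,  0.        ,  0.        ,  0.        ,  0.        ]), 'T': array([[-9.91942084e-01, -5.70529915e-02,  1.13118776e-01,
         4.62569683e+02],
       [-1.25053265e-01,  5.84070275e-01, -8.02012216e-01,
         9.01434672e+02],
       [-2.03121184e-02, -8.09695542e-01, -5.86498549e-01,
         7.31921776e+02],
       [ 0.00000000e+00,  0.00000000e+00,  0.00000000e+00,
         1.00000000e+00]])}
{'time_s': 0.1, 'joints': array([-1.50339606e+00,  3.13433186e-01,  1.49834824e+00,  1.12928941e-05,
        1.33098790e+00, -2.23413378e-01]), 'dq': array([-0.00017079, -0.00034507, -0.00180069,  0.00052268,  0.0012532 ,
       -0.00166273]), 'tau': array([ 4.43584897e-03, -4.12898648e+01, -2.60141337e+01, -6.80421044e-05,
        3.00045765e-03, -1.29939153e-05]), 'eef_pos': array([ 150.50335405, -502.7350919 ,  230.77711465]), 'ee_rot': array([-5.86123310e-04,  9.89447065e-01,  1.44893615e-01,  5.13152290e-05]), 'force': array([ 0.50297878, -0.31710004, -0.69522274]), 'wrist_torque': array([ 0.03349836,  0.01856043, -0.05222962]), 'grip_width': 1.0019071865390072} 18.700000000000003
```

View pics/top0.png

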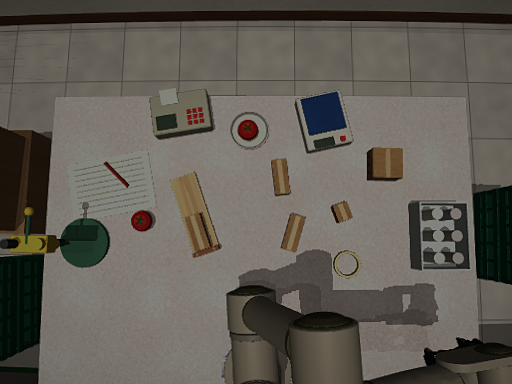

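View pics/side0.png

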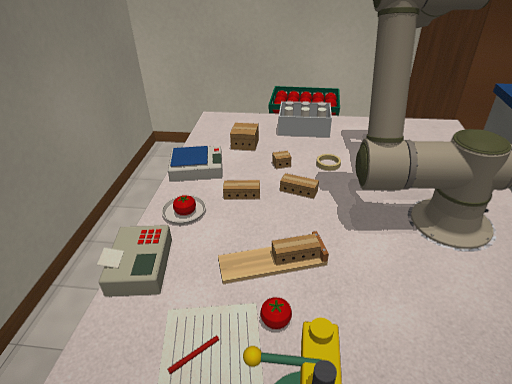

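The top view shows the board at (195,215) with the laid carton at (201,230) and the stop at (206,252). The long cartons are at (281,176) and (293,231), and the half carton at (342,211). The tape is at (346,263), the tomato at (142,220), the dish at (249,130) and the big box at (385,163).

```bash
cat > h.py <<'E'
from rig import *
import cv2,numpy as np
def world(cam,d,m):
    c=get_calibration(cam);v,u=np.nonzero(m&(d>0));z=d[v,u].astype(float)
    pt=cv2.undistortPoints(np.stack([u,v],1).astype(float).reshape(-1,1,2),c["camera_matrix"],c["distortion"]).reshape(-1,2)
    P=np.c_[pt*z[:,None],z]; return P@c["T"][:3,:3].T+c["T"][:3,3]
def rect(P,z,tol=8):
    Q=P[abs(P[:,2]-z)<tol]
    if len(Q)<10: return None
    (cx,cy),(w,h),a=cv2.minAreaRect(Q[:,:2].astype(np.float32))
    if w<h: a+=90; w,h=h,w
    return dict(c=(round(cx,1),round(cy,1)),mean=Q.mean(0).round(1),L=round(w,1),W=round(h,1),yaw=round((a+90)%180-90,1),n=len(Q))
E
python3 - <<'E'
from h import *
for n in("top","side"):
    p,d=capture(n)
    for l in ["carton1_mid","half_mid","laid_mid","bigbox_mid","tomato","tape","dish"]:
        for o in outline_of(n,l):
            P=world(n,d,o["pixels"]); zt=np.percentile(P[:,2],85) if len(P) else 0
            print(n,l,round(o["score"],2),np.round(o["bbox"]),zt.round(1),rect(P,zt))
E
```

```text
top carton1_mid 0.97 [271. 157. 290. 197.] 47.3 {'c': (648.8, -77.2), 'mean': array([648.3, -77. ,  45. ]), 'L': 117.4, 'W': 49.8, 'yaw': 6.8, 'n': 507}
top half_mid 0.8 [331. 203. 353. 221.] 47.3 {'c': (531.3, -284.1), 'mean': array([ 530.6, -282.8,   45. ]), 'L': 58.8, 'W': 50.9, 'yaw': 18.8, 'n': 257}
top laid_mid 0.96 [185. 215. 210. 254.] 62.4 {'c': (460.9, 198.1), 'mean': array([460.1, 197. ,  60.1]), 'L': 118.6, 'W': 50.1, 'yaw': 19.5, 'n': 532}
top bigbox_mid 0.74 [226. 111. 267. 149.] 13.9 {'c': (815.9, 30.2), 'mean': array([821.2,  28.1,  11.3]), 'L': 134.6, 'W': 133.5, 'yaw': 63.0, 'n': 403}
top bigbox_mid 0.67 [367. 148. 404. 181.] 77.0 {'c': (689.6, -430.5), 'mean': array([ 689.1, -429.6,   75. ]), 'L': 101.3, 'W': 99.9, 'yaw': -1.6, 'n': 871}
top bigbox_mid 0.52 [270. 160. 292. 196.] 47.2 {'c': (647.0, -77.4), 'mean': array([646.7, -77.1,  45. ]), 'L': 113.7, 'W': 49.8, 'yaw': 6.8, 'n': 489}
top bigbox_mid 0.16 [185. 212. 209. 251.] 62.4 {'c': (461.4, 197.9), 'mean': array([460.9, 196.9,  60.1]), 'L': 117.8, 'W': 49.4, 'yaw': 19.5, 'n': 524}
top tomato 0.66 [135. 211. 1
[... 780 characters left out ...]
, -423.5), 'mean': array([ 689. , -416.9,   74.1]), 'L': 106.0, 'W': 100.6, 'yaw': 88.6, 'n': 316}
side bigbox_mid 0.28 [271. 233. 320. 264.] 60.7 {'c': (458.7, 202.4), 'mean': array([458.7, 205.9,  59.5]), 'L': 120.6, 'W': 53.5, 'yaw': 18.6, 'n': 701}
side tomato 0.87 [261. 297. 292. 330.] 51.9 {'c': (493.8, 400.0), 'mean': array([494.3, 402.6,  49.5]), 'L': 61.2, 'W': 59.0, 'yaw': 14.1, 'n': 496}
side tape 0.5 [317. 155. 338. 169.] 21.4 {'c': (354.1, -293.7), 'mean': array([ 353.3, -291.7,   19.3]), 'L': 88.0, 'W': 84.0, 'yaw': -65.5, 'n': 135}
side dish 0.95 [166. 198. 206. 225.] 14.6 {'c': (812.2, 41.7), 'mean': array([812.1,  43.4,  12.7]), 'L': 132.7, 'W': 124.9, 'yaw': 19.0, 'n': 229}
```

```bash
cat >> h.py <<'E'
def blobs(cam,z,roi=None,tol=6,d=None):
    if d is None: p,d=capture(cam)
    H,W=d.shape; P=world(cam,np.where(d>0,d,1),np.ones((H,W),bool)).reshape(H,W,3)
    m=((abs(P[...,2]-z)<tol)&(d>0)).astype(np.uint8)
    if roi: k=np.zeros_like(m);k[roi[1]:roi[3],roi[0]:roi[2]]=1;m&=k
    n,l=cv2.connectedComponents(m,connectivity=4)
    out=[]
    for i in range(1,n):
        if (l==i).sum()>100: out.append(rect(P[l==i],z,tol))
    return out
E
python3 - <<'E'
from h import *
Z=np.load("top0.npz");d=Z["d"]
for z in(45,60,15,): 
    print(z)
    for b in blobs("top",z,(120,100,420,285),5,d): print(b)
print(blobs("top",45,(180,240,225,262),5,d))
p=Z["p"]
for x,y,n in((165,165,"a"),(260,150,"b")):
    cv2.imwrite(f"pics/z{n}.png",cv2.resize(p[y:y+100,x:x+100,::-1],None,fx=5.5,fy=5.5))
E
```

```text
45
{'c': (648.5, -77.1), 'mean': array([647.9, -77.2,  44.9]), 'L': 117.6, 'W': 50.0, 'yaw': 6.6, 'n': 494}
{'c': (530.5, -283.6), 'mean': array([ 530.8, -283.8,   44.9]), 'L': 59.8, 'W': 50.4, 'yaw': 21.1, 'n': 265}
{'c': (497.1, 384.7), 'mean': array([497.9, 380.3,  45.5]), 'L': 65.2, 'W': 51.0, 'yaw': 7.4, 'n': 120}
{'c': (460.7, -118.7), 'mean': array([ 459.9, -118.1,   45.2]), 'L': 120.3, 'W': 50.0, 'yaw': -16.0, 'n': 531}
{'c': (398.1, 172.5), 'mean': array([397.3, 173.1,  44.9]), 'L': 89.9, 'W': 16.4, 'yaw': -70.0, 'n': 120}
60
{'c': (861.2, 265.8), 'mean': array([853.8, 268.8,  59.9]), 'L': 198.5, 'W': 127.5, 'yaw': -82.2, 'n': 1712}
{'c': (859.3, -224.5), 'mean': array([ 853.3, -221.9,   60.5]), 'L': 134.4, 'W': 128.1, 'yaw': -77.9, 'n': 1201}
{'c': (461.4, 198.5), 'mean': array([460.5, 197.6,  59.7]), 'L': 120.0, 'W': 50.7, 'yaw': 18.8, 'n': 536}
15
{'c': (528.0, 218.2), 'mean': array([557.9, 224.4,  14.9]), 'L': 263.1, 'W': 91.4, 'yaw': 19.9, 'n': 1297}
[{'c': (398.1, 172.5), 'mean': array([397.3, 173.1,  44.9]), 'L': 89.9, 'W': 16.4, 'yaw': -70.0, 'n': 120}]
```

View pics/za.png

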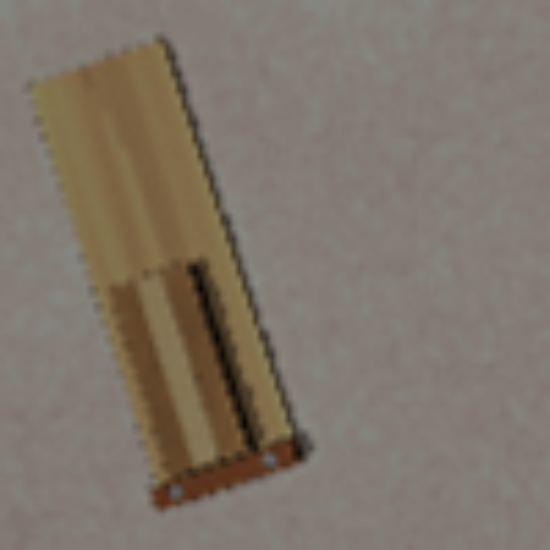

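View pics/zb.png

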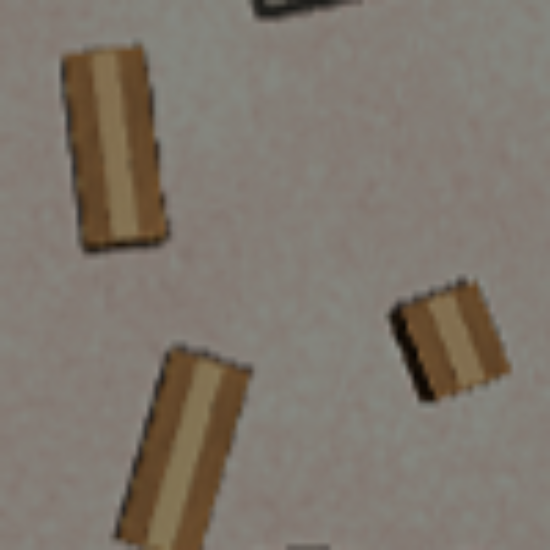

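```bash
cat >> h.py <<'E'
from scipy.spatial.transform import Rotation as R
def pose():
    s=ctrl.sense();q=s["ee_rot"];r=R.from_quat([q[1],q[2],q[3],q[0]]);M=r.as_matrix()
    return np.array(s["eef_pos"]),np.degrees(np.arctan2(M[1,0],M[0,0])),M,s
def plan(x,y,z,phi,n=None,step=45):
    p,f,M,s=pose();print("t",round(s["time_s"],2),"pos",p.round(1),"phi",round(f,2),"tilt",(M[:,2]).round(4),"F",np.round(s["force"],1),"g",round(s["grip_width"],3))
    T=np.array([x,y,z],float)-p; df=(phi-f+180)%360-180
    if n is None: n=max(1,int(np.ceil(max(np.linalg.norm(T)/step,abs(df)/9))))
    # level correction
    g=np.radians(phi);D=np.array([[np.cos(g),np.sin(g),0],[np.sin(g),-np.cos(g),0],[0,0,-1.]]).T
    D=np.c_[[np.cos(g),np.sin(g),0],[np.sin(g),-np.cos(g),0],[0,0,-1]]
    rv=R.from_matrix(M.T@D).as_rotvec(degrees=True)/10/n
    print("n",n,"dr",rv.round(3))
    for i in range(n):
        a=np.radians(f+df*i/n); d=T/n/50
        print(i,np.round([np.cos(a)*d[0]+np.sin(a)*d[1],np.sin(a)*d[0]-np.cos(a)*d[1],-d[2]],3))
E
python3 -c "
from h import *
plan(460.7,-118.7,140,-16)"
```

```text
t 0.9 pos [ 150.5 -503.   231.3] phi 16.66 tilt [ 0.e+00 -1.e-04 -1.e+00] F [ 0.9  0.7 -0.2] g 1.001
n 12 dr [ 0.    -0.     0.272]
0 [ 0.679 -0.465  0.152]
1 [ 0.656 -0.497  0.152]
2 [ 0.632 -0.528  0.152]
3 [ 0.606 -0.557  0.152]
4 [ 0.579 -0.585  0.152]
5 [ 0.55  -0.612  0.152]
6 [ 0.521 -0.637  0.152]
7 [ 0.49  -0.662  0.152]
8 [ 0.458 -0.684  0.152]
9 [ 0.425 -0.705  0.152]
10 [ 0.391 -0.724  0.152]
11 [ 0.356 -0.742  0.152]
```

>>> servo_tool(motion=[{"dr": [0,0,0.27],"delta_pos": [0.68,-0.46,0.15],"hand": 1},{"dr": [0,0,0.27],"delta_pos": [0.66,-0.5,0.15],"hand": 1},{"dr": [0,0,0.27],"delta_pos": [0.63,-0.53,0.15],"hand": 1},{"dr": [0,0,0.27],"delta_pos": [0.61,-0.56,0.15],"hand": 1},{"dr": [0,0,0.27],"delta_pos": [0.58,-0.58,0.15],"hand": 1},{"dr": [0,0,0.27],"delta_pos": [0.55,-0.61,0.15],"hand": 1},{"dr": [0,0,0.27],"delta_pos": [0.52,-0.64,0.15],"hand": 1},{"dr": [0,0,0.27],"delta_pos": [0.49,-0.66,0.15],"hand": 1},{"dr": [0,0,0.27],"delta_pos": [0.46,-0.68,0.15],"hand": 1},{"dr": [0,0,0.27],"delta_pos": [0.43,-0.7,0.15],"hand": 1},{"dr": [0,0,0.27],"delta_pos": [0.39,-0.72,0.15],"hand": 1},{"dr": [0,0,0.27],"delta_pos": [0.36,-0.74,0.15],"hand": 1}], squeeze=40)

```text
time_s: 2.4
eef_pos: [473.1, -112.3, 139.4]
ee_rot: [0.002, 0.989, -0.149, 0.002]
force: [0.5, -1.7, 0.1]
grip_width: 1.007
```

```bash
python3 -c "
from h import *
plan(460.7,-118.7,140,-16)"
```

```text
t 2.4 pos [ 473.1 -112.3  139.4] phi -17.11 tilt [ 0.0033 -0.0047 -1.    ] F [ 0.5 -1.7  0.1] g 1.007
n 1 dr [ 0.02  -0.026 -0.111]
0 [-0.199  0.195 -0.012]
```

>>> servo_tool(motion=[{"dr": [0,0,0],"delta_pos": [0,0,0],"hand": 1},{"dr": [0.02,-0.03,-0.1],"delta_pos": [-0.2,0.2,0],"hand": 1},{"dr": [0,0,0],"delta_pos": [0,0,0],"hand": 1}])

```text
time_s: 2.78
eef_pos: [460.8, -117.8, 139.0]
ee_rot: [-0.0, 0.99, -0.138, -0.001]
force: [-0.2, 0.0, -0.1]
grip_width: 0.997
```

```bash
python3 -c "
from h import *
plan(460.7,-118.7,10,-16)"
```

```text
t 2.77 pos [ 460.8 -117.8  139. ] phi -15.86 tilt [-1.5e-03  4.0e-04 -1.0e+00] F [-0.2  0.  -0.1] g 0.997
n 3 dr [0.    0.003 0.005]
0 [0.001 0.006 0.86 ]
1 [0.001 0.006 0.86 ]
2 [0.001 0.006 0.86 ]
```

>>> servo_tool(motion=[{"dr": [0,0,0],"delta_pos": [0,0.02,0.6],"hand": 1},{"dr": [0,0,0],"delta_pos": [0,0,0.7],"hand": 1},{"dr": [0,0,0],"delta_pos": [0,0,0.7],"hand": 1},{"dr": [0,0,0],"delta_pos": [0,0,0.4],"hand": 1},{"dr": [0,0,0],"delta_pos": [0,0,0],"hand": 1}])

```text
time_s: 3.4
eef_pos: [462.1, -122.1, 17.7]
ee_rot: [0.001, 0.99, -0.14, 0.002]
force: [0.7, 0.1, -0.7]
grip_width: 0.998
```

```bash
python3 -c "
from h import *
plan(460.7,-118.7,10,-16)"
```

```text
t 3.4 pos [ 462.1 -122.1   17.7] phi -16.15 tilt [ 0.0039 -0.0029 -1.    ] F [ 0.7  0.1 -0.7] g 0.998
n 1 dr [ 0.01  -0.026 -0.015]
0 [-0.045 -0.057  0.153]
```

>>> servo_tool(motion=[{"dr": [0,-0.02,0],"delta_pos": [-0.04,-0.06,0.13],"hand": 1},{"dr": [0,0,0],"delta_pos": [0,0,0],"hand": 1},{"dr": [0,0,0],"delta_pos": [0,0,0],"hand": 0.4},{"dr": [0,0,0],"delta_pos": [0,0,0],"hand": 0.4},{"dr": [0,0,0],"delta_pos": [0,0,0],"hand": 0.3},{"dr": [0,0,0],"delta_pos": [0,0,0],"hand": 0.3},{"dr": [0,0,0],"delta_pos": [0,0,0],"hand": 0.3},{"dr": [0,0,0],"delta_pos": [0,0,0],"hand": 0.3}])

```text
time_s: 4.4
eef_pos: [462.5, -119.4, 13.5]
ee_rot: [0.002, 0.99, -0.141, 0.003]
force: [0.4, -0.4, -0.2]
grip_width: 0.584
```

```bash
python3 -c "
from h import *
plan(460.7,-118.7,160,-16)"
```

```text
t 4.4 pos [ 462.5 -119.4   13.5] phi -16.2 tilt [ 0.0049 -0.0041 -1.    ] F [ 0.4 -0.4 -0.2] g 0.584
n 4 dr [ 0.004 -0.008 -0.005]
0 [-0.01  -0.001 -0.732]
1 [-0.01  -0.001 -0.732]
2 [-0.01  -0.001 -0.732]
3 [-0.01  -0.001 -0.732]
```

>>> servo_tool(motion=[{"dr": [0,0,0],"delta_pos": [0,0,-0.3],"hand": 0.3},{"dr": [0,0,0],"delta_pos": [0,0,-0.7],"hand": 0.3},{"dr": [0,0,0],"delta_pos": [0,0,-0.7],"hand": 0.3},{"dr": [0,0,0],"delta_pos": [0,0,-0.5],"hand": 0.3},{"dr": [0,0,0],"delta_pos": [0,0,0],"hand": 0.3}])

```text
time_s: 5.03
eef_pos: [461.2, -118.5, 129.4]
ee_rot: [0.002, 0.99, -0.141, 0.002]
force: [0.8, 0.5, -2.5]
grip_width: 0.577
```

```bash
python3 -c "
from h import *
plan(577.7,239.1,120,19.4,10)"
```

```text
t 5.03 pos [ 461.2 -118.5  129.4] phi -16.19 tilt [ 0.0043 -0.0038 -1.    ] F [ 0.8  0.5 -2.5] g 0.577
n 10 dr [ 0.002 -0.002 -0.356]
0 [ 0.024 -0.752  0.019]
1 [ 0.071 -0.749  0.019]
2 [ 0.117 -0.743  0.019]
3 [ 0.163 -0.734  0.019]
4 [ 0.208 -0.723  0.019]
5 [ 0.253 -0.708  0.019]
6 [ 0.296 -0.691  0.019]
7 [ 0.339 -0.672  0.019]
8 [ 0.38  -0.649  0.019]
9 [ 0.419 -0.624  0.019]
```

>>> servo_tool(motion=[{"dr": [0,0,-0.35],"delta_pos": [0.02,-0.6,0],"hand": 0.3},{"dr": [0,0,-0.35],"delta_pos": [0.07,-0.75,0],"hand": 0.3},{"dr": [0,0,-0.35],"delta_pos": [0.12,-0.74,0],"hand": 0.3},{"dr": [0,0,-0.35],"delta_pos": [0.16,-0.73,0],"hand": 0.3},{"dr": [0,0,-0.35],"delta_pos": [0.21,-0.72,0],"hand": 0.3},{"dr": [0,0,-0.35],"delta_pos": [0.25,-0.71,0],"hand": 0.3},{"dr": [0,0,-0.35],"delta_pos": [0.3,-0.69,0],"hand": 0.3},{"dr": [0,0,-0.35],"delta_pos": [0.34,-0.67,0],"hand": 0.3},{"dr": [0,0,-0.35],"delta_pos": [0.38,-0.6,0],"hand": 0.3},{"dr": [0,0,-0.35],"delta_pos": [0.42,-0.4,0],"hand": 0.3},{"dr": [0,0,0],"delta_pos": [0,0,0],"hand": 0.3}])

```text
time_s: 6.4
eef_pos: [574.8, 229.5, 114.8]
ee_rot: [0.0, 0.985, 0.172, -0.008]
force: [0.4, -0.9, -2.9]
grip_width: 0.581
```

```bash
python3 -c "
from h import *
plan(577.7,239.1,100,19.4)"
```

```text
t 6.4 pos [574.8 229.5 114.8] phi 19.86 tilt [-0.0165 -0.0039 -0.9999] F [ 0.4 -0.9 -2.9] g 0.581
n 1 dr [-0.011  0.096  0.046]
0 [ 0.119 -0.16   0.297]
```

>>> servo_tool(motion=[{"dr": [-0.01,0.1,0.05],"delta_pos": [0.12,-0.16,0],"hand": 0.3},{"dr": [0,0,0],"delta_pos": [0,0,0.15],"hand": 0.3},{"dr": [0,0,0],"delta_pos": [0,0,0],"hand": 0.3}])

```text
time_s: 6.78
eef_pos: [576.5, 238.1, 104.9]
ee_rot: [0.0, 0.986, 0.167, -0.001]
force: [0.1, -0.3, -2.4]
grip_width: 0.581
```

```bash
python3 -c "
from h import *
plan(577.7,239.1,40,19.4)
p,d=capture('top');cv2.imwrite('pics/t1.png',cv2.resize(p[130:280,150:350,::-1],None,fx=4,fy=4))
p,d=capture('side');cv2.imwrite('pics/s1.png',cv2.resize(p[150:300,200:400,::-1],None,fx=4,fy=4))
"
```

```text
t 6.78 pos [576.5 238.1 104.9] phi 19.18 tilt [-2.e-03 -5.e-04 -1.e+00] F [ 0.1 -0.3 -2.4] g 0.581
n 2 dr [-0.001  0.006 -0.011]
0 [ 0.014 -0.006  0.649]
1 [ 0.014 -0.006  0.649]
```

View pics/t1.png

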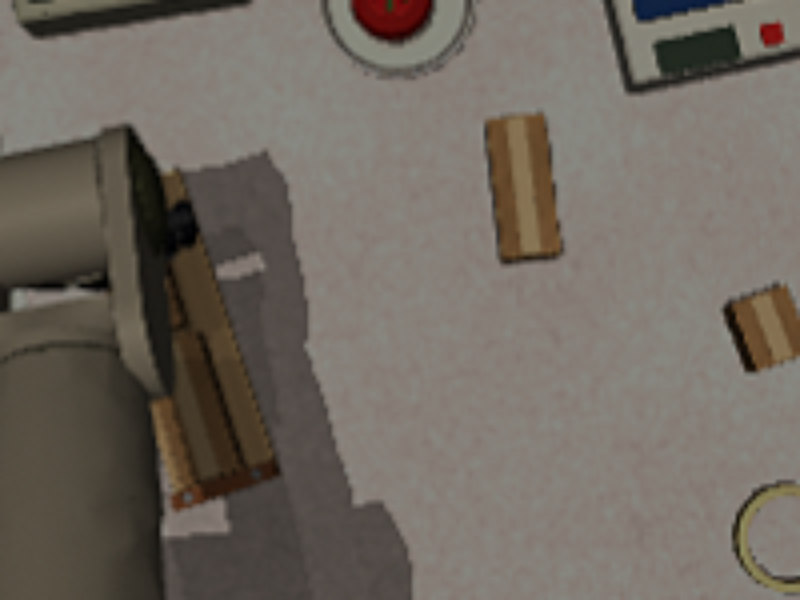

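View pics/s1.png

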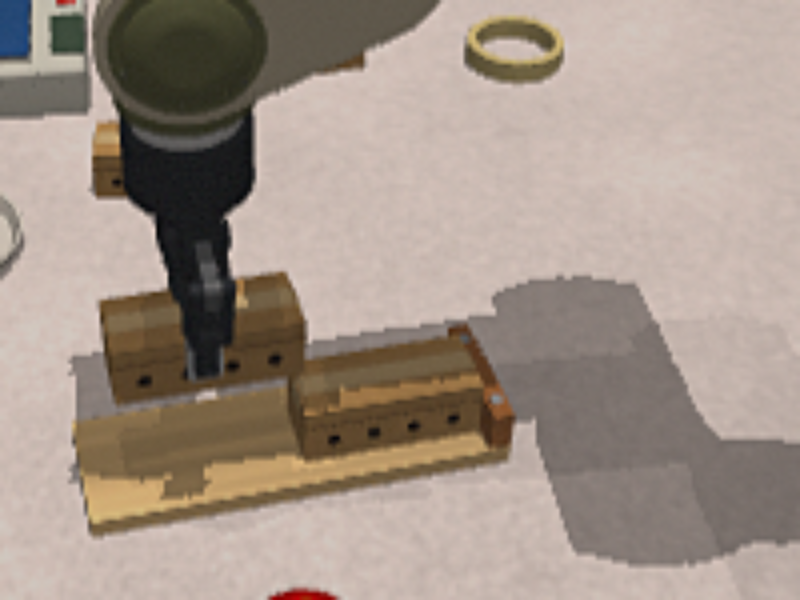

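```bash
cat >> h.py <<'E'
def ext(cam,d,roi,z0,z1,c=(460.8,198.0),yaw=19.4):
    m=np.zeros(d.shape,bool);m[roi[1]:roi[3],roi[0]:roi[2]]=1
    P=world(cam,d,m);P=P[(P[:,2]>z0)&(P[:,2]<z1)];a=np.radians(yaw)
    q=P[:,:2]-np.array(c);s=q@[np.cos(a),np.sin(a)];l=q@[-np.sin(a),np.cos(a)]
    print(cam,z0,z1,len(P),"s",np.percentile(s,[0,1,99,100]).round(1),"l",np.percentile(l,[0,2,50,98,100]).round(1))
    return s,l,P[:,2]
E
python3 -c "
from h import *
p,d=capture('side')
ext('side',d,(218,210,284,262),95,134)
ext('side',d,(218,210,284,262),134,145)
ext('side',d,(270,225,320,268),25,56)
ext('side',d,(270,225,320,268),56,64)
"
```

```text
side 95 134 536 s [ 59.4  61.3 179.  179.5] l [-20.6  14.2  26.6  39.6  41.4]
side 134 145 524 s [ 59.   60.1 178.3 179.4] l [-25.5 -21.6   6.6  38.7  41.5]
side 25 56 431 s [-76.8 -75.2  59.2  59.5] l [-44.6 -37.3  28.9  31.2  31.5]
side 56 64 644 s [-60.9 -59.   58.6  59.4] l [-20.7 -19.1   8.4  30.2  32.8]
```

>>> servo_tool(motion=[{"dr": [0,0,-0.02],"delta_pos": [0.08,-0.04,0.1],"hand": 0.3},{"dr": [0,0,0],"delta_pos": [0,0,0.3],"hand": 0.3},{"dr": [0,0,0],"delta_pos": [0,0,0.2],"hand": 0.3},{"dr": [0,0,0],"delta_pos": [0,0,0],"hand": 0.3}])

```text
time_s: 7.42
eef_pos: [580.4, 241.4, 73.5]
ee_rot: [0.0, 0.986, 0.168, -0.0]
force: [-0.1, -0.3, -2.6]
grip_width: 0.583
```

```bash
python3 -c "
from h import *
plan(579.6,241.3,30,19.4)"
```

```text
t 7.42 pos [580.4 241.4  73.5] phi 19.37 tilt [-7.e-04 -1.e-04 -1.e+00] F [-0.1 -0.3 -2.6] g 0.583
n 1 dr [-0.001  0.004 -0.003]
0 [-0.015 -0.004  0.87 ]
```

>>> servo_tool(motion=[{"dr": [0,0,0],"delta_pos": [0,0,0.2],"hand": 0.3},{"dr": [0,0,0],"delta_pos": [0,0,0.3],"hand": 0.3},{"dr": [0,0,0],"delta_pos": [0,0,0.2],"hand": 0.3},{"dr": [0,0,0],"delta_pos": [0,0,0.05],"hand": 0.3},{"dr": [0,0,0],"delta_pos": [0,0,0],"hand": 0.3}])

```text
time_s: 8.05
eef_pos: [580.4, 241.3, 33.1]
ee_rot: [0.0, 0.986, 0.168, -0.0]
force: [0.1, 0.6, -2.7]
grip_width: 0.576
```

```bash
python3 -c "
from h import *
plan(579.6,241.3,28.5,19.4)
p,d=capture('side');cv2.imwrite('pics/s2.png',cv2.resize(p[150:300,200:400,::-1],None,fx=4,fy=4))
"
```

```text
t 8.05 pos [580.4 241.3  33.1] phi 19.37 tilt [-9.e-04 -2.e-04 -1.e+00] F [ 0.1  0.6 -2.7] g 0.576
n 1 dr [-0.001  0.005 -0.003]
0 [-0.014 -0.004  0.093]
```

View pics/s2.png

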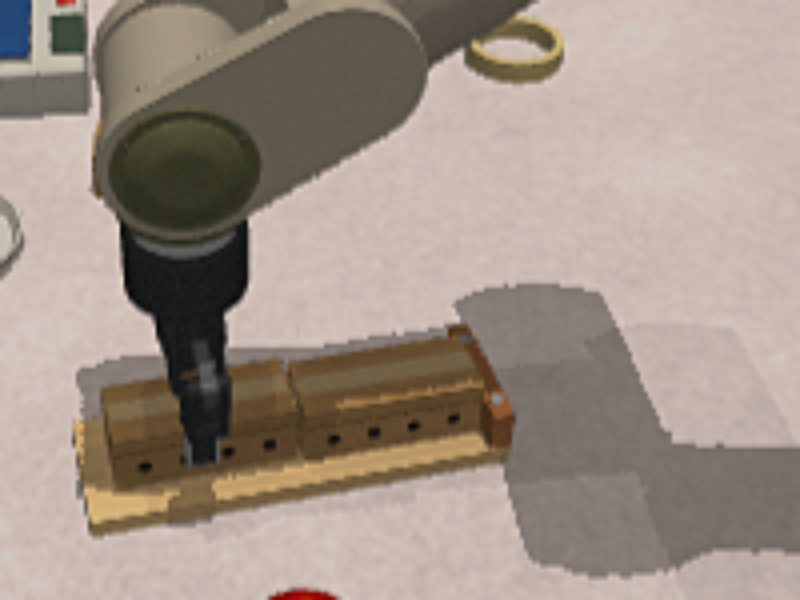

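>>> servo_tool(motion=[{"dr": [0,0,0],"delta_pos": [-0.03,0,0.05],"hand": 0.3},{"dr": [0,0,0],"delta_pos": [0,0,0.03],"hand": 0.3},{"dr": [0,0,0],"delta_pos": [0,0,0.02],"hand": 0.3},{"dr": [0,0,0],"delta_pos": [0,0,0],"hand": 0.3}])

```text
time_s: 8.6
eef_pos: [579.4, 240.9, 29.0]
ee_rot: [-0.0, 0.986, 0.168, 0.001]
force: [-1.3, -0.5, -2.8]
grip_width: 0.574
```

```bash
python3 -c "
from h import *
plan(579.6,241.3,28.5,19.4)
p,d=capture('side')
m=d>0
def face(r):
    s,l,z=ext('side',d,r,20,56)
ext('side',d,(222,230,274,272),25,52)
ext('side',d,(222,230,274,272),56,66)
ext('side',d,(273,225,320,268),25,52)
ext('side',d,(273,225,320,268),56,66)
"
```

```text
t 8.6 pos [579.4 240.9  29. ] phi 19.37 tilt [ 1.1e-03  2.0e-04 -1.0e+00] F [-1.3 -0.5 -2.8] g 0.574
n 1 dr [ 0.001 -0.006 -0.003]
0 [ 0.007 -0.005  0.009]
side 25 52 312 s [ 58.8  66.2 181.9 182.2] l [-16.4   6.8  28.4  41.3  43.7]
side 56 66 523 s [ 54.7  58.2 181.4 182.3] l [-24.2 -20.2   7.4  31.6  43.5]
side 25 52 377 s [-77.4 -75.5  66.3  66.7] l [-42.8 -38.8  28.9  31.5  32.5]
side 56 66 658 s [-60.5 -59.3  62.6  66.6] l [-21.8 -19.2   7.8  30.   31.5]
```

>>> servo_tool(motion=[{"dr": [0,0,0],"delta_pos": [0,0,0.03],"hand": 0.3},{"dr": [0,0,0],"delta_pos": [0,0,0.02],"hand": 0.3},{"dr": [0,0,0],"delta_pos": [0,0,0],"hand": 0.3}])

```text
time_s: 9.02
eef_pos: [580.0, 241.1, 28.8]
ee_rot: [0.0, 0.986, 0.168, 0.002]
force: [0.5, 0.6, -3.3]
grip_width: 0.58
```

```bash
python3 -c "
from h import *
plan(579.6,241.3,150,19.4)"
```

```text
t 9.03 pos [580.  241.1  28.8] phi 19.38 tilt [ 3.2e-03  3.0e-04 -1.0e+00] F [ 0.5  0.6 -3.3] g 0.58
n 3 dr [ 0.001 -0.006 -0.001]
0 [-0.002 -0.002 -0.808]
1 [-0.002 -0.002 -0.808]
2 [-0.002 -0.002 -0.808]
```

>>> servo_tool(motion=[{"dr": [0,0,0],"delta_pos": [0,0,0],"hand": 0.7},{"dr": [0,0,0],"delta_pos": [0,0,0],"hand": 1},{"dr": [0,0,0],"delta_pos": [0,0,0],"hand": 1},{"dr": [0,0,0],"delta_pos": [0,0,0],"hand": 1},{"dr": [0,0,0],"delta_pos": [0,0,-0.4],"hand": 1},{"dr": [0,0,0],"delta_pos": [0,0,-0.9],"hand": 1},{"dr": [0,0,0],"delta_pos": [0,0,-0.9],"hand": 1},{"dr": [0,0,0],"delta_pos": [0,0,-0.2],"hand": 1}])

```text
time_s: 10.02
eef_pos: [580.0, 241.1, 156.5]
ee_rot: [-0.0, 0.986, 0.168, 0.003]
force: [-0.5, 0.5, 0.2]
grip_width: 1.002
```

```bash
python3 -c "
from h import *
plan(530.5,-283.6,130,21,12)"
```

```text
t 10.03 pos [580.  241.1 156.5] phi 19.38 tilt [ 0.0062  0.0011 -1.    ] F [-0.5  0.5  0.2] g 1.002
n 12 dr [ 0.001 -0.003 -0.014]
0 [-0.368  0.798  0.044]
1 [-0.37   0.797  0.044]
2 [-0.372  0.796  0.044]
3 [-0.374  0.795  0.044]
4 [-0.376  0.794  0.044]
5 [-0.377  0.793  0.044]
6 [-0.379  0.792  0.044]
7 [-0.381  0.791  0.044]
8 [-0.383  0.791  0.044]
9 [-0.385  0.79   0.044]
10 [-0.387  0.789  0.044]
11 [-0.389  0.788  0.044]
```

>>> servo_tool(motion=[{"dr": [0,-0.03,-0.02],"delta_pos": [-0.3,0.6,0],"hand": 1},{"dr": [0,0,-0.02],"delta_pos": [-0.38,0.8,0],"hand": 1},{"dr": [0,0,-0.02],"delta_pos": [-0.38,0.8,0],"hand": 1},{"dr": [0,0,-0.02],"delta_pos": [-0.38,0.8,0],"hand": 1},{"dr": [0,0,-0.02],"delta_pos": [-0.38,0.8,0],"hand": 1},{"dr": [0,0,-0.02],"delta_pos": [-0.38,0.8,0],"hand": 1},{"dr": [0,0,-0.02],"delta_pos": [-0.38,0.8,0],"hand": 1},{"dr": [0,0,-0.02],"delta_pos": [-0.38,0.8,0],"hand": 1},{"dr": [0,0,0],"delta_pos": [-0.38,0.8,0],"hand": 1},{"dr": [0,0,0],"delta_pos": [-0.38,0.8,0],"hand": 1},{"dr": [0,0,0],"delta_pos": [-0.38,0.8,0.1],"hand": 1},{"dr": [0,0,0],"delta_pos": [-0.3,0.5,0.1],"hand": 1},{"dr": [0,0,0],"delta_pos": [0,0,0],"hand": 1}])

```text
time_s: 11.65
eef_pos: [529.2, -277.1, 151.0]
ee_rot: [0.0, 0.983, 0.183, 0.002]
force: [0.1, 1.2, 1.0]
grip_width: 0.998
```

```bash
python3 -c "
from h import *
plan(530.5,-283.6,130,21)
p,d=capture('top');cv2.imwrite('pics/t2.png',cv2.resize(p[130:280,150:350,::-1],None,fx=4,fy=4))
for b in blobs('top',60,(150,140,260,285),5,d): print(b)
for b in blobs('top',45,(150,140,400,285),5,d): print(b)
"
```

```text
t 11.65 pos [ 529.2 -277.1  151. ] phi 21.11 tilt [ 3.3e-03  5.0e-04 -1.0e+00] F [0.1 1.2 1. ] g 0.998
n 1 dr [ 0.004 -0.018  0.011]
0 [-0.023  0.131  0.42 ]
{'c': (518.7, 218.1), 'mean': array([517.4, 217.3,  59.9]), 'L': 241.1, 'W': 51.9, 'yaw': 19.3, 'n': 1066}
{'c': (648.3, -77.3), 'mean': array([647.9, -77.4,  44.9]), 'L': 117.3, 'W': 50.1, 'yaw': 7.1, 'n': 489}
{'c': (398.3, 172.1), 'mean': array([397.4, 172.6,  45.2]), 'L': 89.4, 'W': 16.4, 'yaw': -69.9, 'n': 122}
```

View pics/t2.png

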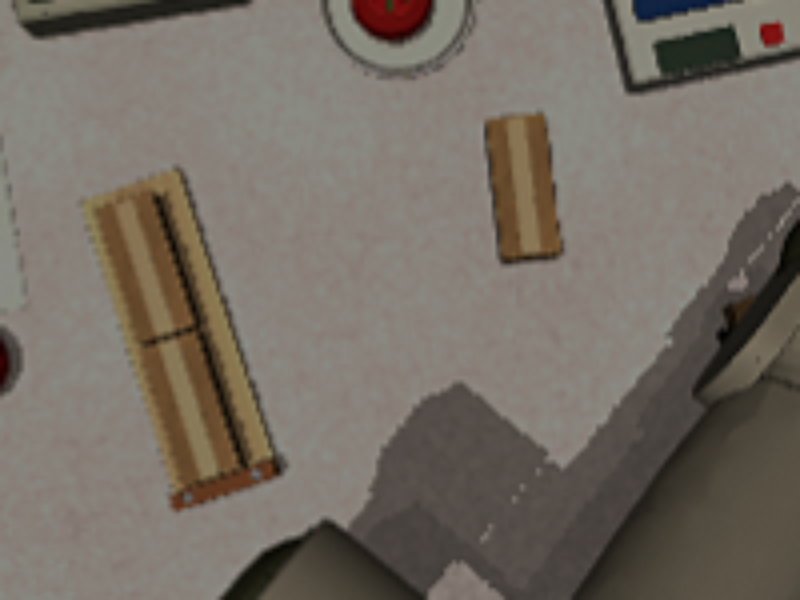

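>>> servo_tool(motion=[{"dr": [0,-0.02,0],"delta_pos": [-0.02,0.13,0.4],"hand": 1},{"dr": [0,0,0],"delta_pos": [0,0,0.7],"hand": 1},{"dr": [0,0,0],"delta_pos": [0,0,0.6],"hand": 1},{"dr": [0,0,0],"delta_pos": [0,0,0.3],"hand": 1},{"dr": [0,0,0],"delta_pos": [0,0,0],"hand": 1}])

```text
time_s: 12.32
eef_pos: [532.1, -278.4, 45.7]
ee_rot: [-0.0, 0.982, 0.186, -0.001]
force: [-0.4, 0.8, -0.3]
grip_width: 1.0
```

```bash
python3 -c "
from h import *
plan(530.5,-283.6,13,21)"
```

```text
t 12.32 pos [ 532.1 -278.4   45.7] phi 21.48 tilt [-1.2e-03  4.0e-04 -1.0e+00] F [-0.4  0.8 -0.3] g 1.0
n 1 dr [-0.005  0.006  0.048]
0 [-0.067  0.085  0.654]
```

>>> servo_tool(motion=[{"dr": [0,0,0.04],"delta_pos": [-0.07,0.09,0.2],"hand": 1},{"dr": [0,0,0],"delta_pos": [0,0,0.4],"hand": 1},{"dr": [0,0,0],"delta_pos": [0,0,0.05],"hand": 1},{"dr": [0,0,0],"delta_pos": [0,0,0],"hand": 1}])

```text
time_s: 12.82
eef_pos: [531.8, -285.7, 14.9]
ee_rot: [0.002, 0.983, 0.183, 0.001]
force: [-0.2, -0.6, 0.0]
grip_width: 1.005
```

```bash
python3 -c "
from h import *
plan(530.5,-283.6,13,21)"
```

```text
t 12.82 pos [ 531.8 -285.7   14.9] phi 21.05 tilt [ 0.0032 -0.0034 -1.    ] F [-0.2 -0.6  0. ] g 1.005
n 1 dr [ 0.025 -0.01   0.005]
0 [-0.01  -0.05   0.038]
```

>>> servo_tool(motion=[{"dr": [0.02,0,0],"delta_pos": [-0.01,-0.05,0.04],"hand": 1},{"dr": [0,0,0],"delta_pos": [0,0,0],"hand": 0.4},{"dr": [0,0,0],"delta_pos": [0,0,0],"hand": 0.3},{"dr": [0,0,0],"delta_pos": [0,0,0],"hand": 0.3},{"dr": [0,0,0],"delta_pos": [0,0,0],"hand": 0.3},{"dr": [0,0,0],"delta_pos": [0,0,0],"hand": 0.3},{"dr": [0,0,0],"delta_pos": [0,0,0],"hand": 0.3}])

```text
time_s: 13.7
eef_pos: [531.0, -284.0, 14.6]
ee_rot: [0.001, 0.983, 0.183, 0.002]
force: [0.7, 0.5, -0.1]
grip_width: 0.579
```

```bash
python3 -c "
from h import *
plan(530.5,-283.6,13,21)"
```

```text
t 13.7 pos [ 531.  -284.    14.6] phi 21.05 tilt [ 0.004  -0.0017 -1.    ] F [ 0.7  0.5 -0.1] g 0.579
n 1 dr [ 0.017 -0.018  0.005]
0 [-0.007 -0.011  0.032]
```

>>> servo_tool(motion=[{"dr": [0,0,0],"delta_pos": [0,0,-0.3],"hand": 0.3},{"dr": [0,0,0],"delta_pos": [0,0,-0.8],"hand": 0.3},{"dr": [0,0,0],"delta_pos": [0,0,-0.9],"hand": 0.3},{"dr": [0,0,0],"delta_pos": [0,0,-0.7],"hand": 0.3},{"dr": [0,0,0],"delta_pos": [0,0,-0.2],"hand": 0.3},{"dr": [0,0,0],"delta_pos": [0,0,0],"hand": 0.3}])

```text
time_s: 14.45
eef_pos: [530.0, -283.3, 166.5]
ee_rot: [0.001, 0.983, 0.183, 0.002]
force: [-0.7, 0.4, -1.8]
grip_width: 0.578
```

```bash
python3 -c "
from h import *
plan(431.7,189.1,150,19.3,12)"
```

```text
t 14.45 pos [ 530.  -283.3  166.5] phi 21.05 tilt [ 0.0039 -0.0017 -1.    ] F [-0.7  0.4 -1.8] g 0.578
n 12 dr [ 0.001 -0.001  0.015]
0 [ 0.13  -0.794  0.028]
1 [ 0.128 -0.794  0.028]
2 [ 0.126 -0.794  0.028]
3 [ 0.124 -0.795  0.028]
4 [ 0.122 -0.795  0.028]
5 [ 0.12  -0.795  0.028]
6 [ 0.118 -0.796  0.028]
7 [ 0.116 -0.796  0.028]
8 [ 0.114 -0.796  0.028]
9 [ 0.112 -0.796  0.028]
10 [ 0.11  -0.797  0.028]
11 [ 0.108 -0.797  0.028]
```

>>> servo_tool(motion=[{"dr": [0,0,0.02],"delta_pos": [0.1,-0.6,0],"hand": 0.3},{"dr": [0,0,0.02],"delta_pos": [0.12,-0.8,0],"hand": 0.3},{"dr": [0,0,0.02],"delta_pos": [0.12,-0.8,0],"hand": 0.3},{"dr": [0,0,0.02],"delta_pos": [0.12,-0.8,0],"hand": 0.3},{"dr": [0,0,0.02],"delta_pos": [0.12,-0.8,0],"hand": 0.3},{"dr": [0,0,0.02],"delta_pos": [0.12,-0.8,0],"hand": 0.3},{"dr": [0,0,0.02],"delta_pos": [0.12,-0.8,0],"hand": 0.3},{"dr": [0,0,0.02],"delta_pos": [0.12,-0.8,0],"hand": 0.3},{"dr": [0,0,0],"delta_pos": [0.12,-0.8,0],"hand": 0.3},{"dr": [0,0,0],"delta_pos": [0.12,-0.8,0],"hand": 0.3},{"dr": [0,0,0],"delta_pos": [0.12,-0.7,0],"hand": 0.3},{"dr": [0,0,0],"delta_pos": [0.1,-0.4,0],"hand": 0.3},{"dr": [0,0,0],"delta_pos": [0,0,0],"hand": 0.3}])

```text
time_s: 16.08
eef_pos: [431.5, 174.1, 149.5]
ee_rot: [-0.006, 0.986, 0.168, -0.013]
force: [-0.5, 0.4, -0.6]
grip_width: 0.576
```

```bash
python3 -c "
from h import *
plan(431.7,189.1,120,19.3)"
```

```text
t 16.07 pos [431.5 174.1 149.5] phi 19.3 tilt [-0.0283  0.0069 -0.9996] F [-0.5  0.4 -0.6] g 0.576
n 1 dr [-0.091  0.14  -0.001]
0 [ 0.103 -0.282  0.591]
```

>>> servo_tool(motion=[{"dr": [-0.09,0.14,0],"delta_pos": [0.1,-0.28,0.1],"hand": 0.3},{"dr": [0,0,0],"delta_pos": [0,0,0.2],"hand": 0.3},{"dr": [0,0,0],"delta_pos": [0,0,0.2],"hand": 0.3},{"dr": [0,0,0],"delta_pos": [0,0,0],"hand": 0.3}])

```text
time_s: 16.58
eef_pos: [430.7, 186.3, 120.6]
ee_rot: [0.0, 0.986, 0.167, -0.003]
force: [-0.5, 0.2, -1.2]
grip_width: 0.578
```

```bash
python3 -c "
from h import *
plan(431.7,189.1,76,19.3)"
```

```text
t 16.57 pos [430.7 186.3 120.6] phi 19.18 tilt [-0.0054 -0.0015 -1.    ] F [-0.5  0.2 -1.2] g 0.578
n 1 dr [-0.002  0.032 -0.012]
0 [ 0.038 -0.046  0.892]
```

>>> servo_tool(motion=[{"dr": [0,0.03,-0.01],"delta_pos": [0.04,-0.05,0.2],"hand": 0.3},{"dr": [0,0,0],"delta_pos": [0,0,0.3],"hand": 0.3},{"dr": [0,0,0],"delta_pos": [0,0,0.15],"hand": 0.3},{"dr": [0,0,0],"delta_pos": [0,0,0],"hand": 0.3}])

```text
time_s: 17.08
eef_pos: [432.3, 188.9, 86.4]
ee_rot: [-0.0, 0.986, 0.167, 0.0]
force: [-0.3, 0.2, -1.9]
grip_width: 0.578
```

```bash
python3 -c "
from h import *
plan(431.7,189.1,75,19.3)
p,d=capture('side');cv2.imwrite('pics/s3.png',cv2.resize(p[150:300,200:400,::-1],None,fx=4,fy=4))
"
```

```text
t 17.07 pos [432.3 188.9  86.4] phi 19.21 tilt [ 4.e-04  6.e-04 -1.e+00] F [-0.3  0.2 -1.9] g 0.578
n 1 dr [-0.002 -0.003 -0.009]
0 [-0.01  -0.009  0.227]
```

View pics/s3.png

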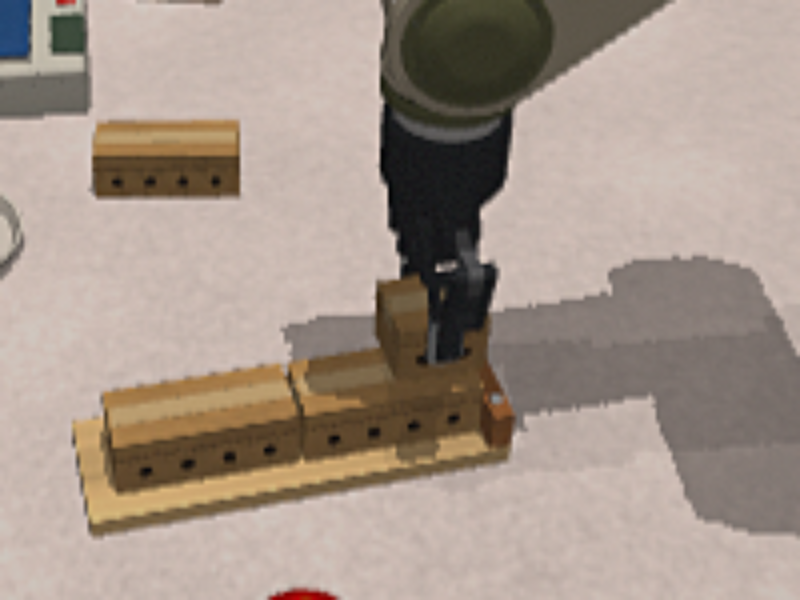

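>>> servo_tool(motion=[{"dr": [0,0,-0.01],"delta_pos": [-0.01,-0.01,0.08],"hand": 0.3},{"dr": [0,0,0],"delta_pos": [0,0,0.08],"hand": 0.3},{"dr": [0,0,0],"delta_pos": [0,0,0.06],"hand": 0.3},{"dr": [0,0,0],"delta_pos": [0,0,0.03],"hand": 0.3},{"dr": [0,0,0],"delta_pos": [0,0,0],"hand": 0.3}])

```text
time_s: 17.75
eef_pos: [432.4, 189.4, 74.6]
ee_rot: [-0.0, 0.986, 0.168, 0.002]
force: [-1.0, -0.2, -0.9]
grip_width: 0.581
```

```bash
python3 -c "
from h import *
plan(431.7,189.1,74.6,19.3)
p,d=capture('side')
ext('side',d,(290,215,326,242),95,110,yaw=19.3)
ext('side',d,(290,215,326,242),66,95,yaw=19.3)
"
```

```text
t 17.75 pos [432.4 189.4  74.6] phi 19.34 tilt [ 3.e-03  9.e-04 -1.e+00] F [-1.  -0.2 -0.9] g 0.581
n 1 dr [ 0.001 -0.018  0.004]
0 [-0.016  0.     0.   ]
side 95 110 225 s [-59.1 -57.    0.2   0.6] l [-23.2 -21.8  10.   42.3  43.3]
side 66 95 95 s [-60.4 -60.3  -0.   -0. ] l [-21.3 -15.9  26.9  38.9  40.9]
```

>>> servo_tool(motion=[{"dr": [0,0,0],"delta_pos": [0,0,0.02],"hand": 0.3},{"dr": [0,0,0],"delta_pos": [0,0,0],"hand": 0.3},{"dr": [0,0,0],"delta_pos": [0,0,0],"hand": 0.7},{"dr": [0,0,0],"delta_pos": [0,0,0],"hand": 1},{"dr": [0,0,0],"delta_pos": [0,0,0],"hand": 1},{"dr": [0,0,0],"delta_pos": [0,0,0],"hand": 1},{"dr": [0,0,0],"delta_pos": [0,0,-0.4],"hand": 1},{"dr": [0,0,0],"delta_pos": [0,0,-0.8],"hand": 1},{"dr": [0,0,0],"delta_pos": [0,0,-0.6],"hand": 1},{"dr": [0,0,0],"delta_pos": [0,0,0],"hand": 1}])

```text
time_s: 19.05
eef_pos: [432.1, 189.2, 166.6]
ee_rot: [-0.0, 0.986, 0.168, 0.001]
force: [-0.5, -0.1, -0.5]
grip_width: 0.997
```

```bash
python3 -c "
from h import *
plan(648.3,-77.2,160,6.9,9)"
```

```text
t 19.05 pos [432.1 189.2 166.6] phi 19.34 tilt [ 2.5e-03  7.0e-04 -1.0e+00] F [-0.5 -0.1 -0.5] g 0.997
n 9 dr [-0.    -0.002  0.138]
0 [0.257 0.718 0.015]
1 [0.275 0.711 0.015]
2 [0.292 0.705 0.015]
3 [0.308 0.697 0.015]
4 [0.325 0.69  0.015]
5 [0.342 0.682 0.015]
6 [0.358 0.673 0.015]
7 [0.374 0.664 0.015]
8 [0.39  0.655 0.015]
```

>>> servo_tool(motion=[{"dr": [0,0,0.14],"delta_pos": [0.25,0.6,0],"hand": 1},{"dr": [0,0,0.14],"delta_pos": [0.27,0.71,0],"hand": 1},{"dr": [0,0,0.14],"delta_pos": [0.29,0.7,0],"hand": 1},{"dr": [0,0,0.14],"delta_pos": [0.31,0.7,0],"hand": 1},{"dr": [0,0,0.14],"delta_pos": [0.33,0.69,0],"hand": 1},{"dr": [0,0,0.14],"delta_pos": [0.34,0.68,0],"hand": 1},{"dr": [0,0,0.14],"delta_pos": [0.36,0.67,0],"hand": 1},{"dr": [0,0,0.14],"delta_pos": [0.37,0.65,0],"hand": 1},{"dr": [0,0,0.12],"delta_pos": [0.35,0.5,0],"hand": 1},{"dr": [0,0,0],"delta_pos": [0,0,0],"hand": 1}])

```text
time_s: 20.3
eef_pos: [643.3, -72.0, 150.2]
ee_rot: [-0.003, 0.998, 0.057, -0.008]
force: [0.1, -0.2, -0.7]
grip_width: 1.002
```

```bash
python3 -c "
from h import *
plan(648.3,-77.2,60,6.9)"
```

```text
t 20.3 pos [643.3 -72.  150.2] phi 6.58 tilt [-0.0162  0.0043 -0.9999] F [ 0.1 -0.2 -0.7] g 1.002
n 3 dr [-0.012  0.03  -0.011]
0 [0.029 0.038 0.601]
1 [0.029 0.038 0.601]
2 [0.029 0.038 0.601]
```

>>> servo_tool(motion=[{"dr": [-0.03,0.09,-0.03],"delta_pos": [0.09,0.11,0.3],"hand": 1},{"dr": [0,0,0],"delta_pos": [0,0,0.6],"hand": 1},{"dr": [0,0,0],"delta_pos": [0,0,0.6],"hand": 1},{"dr": [0,0,0],"delta_pos": [0,0,0.3],"hand": 1},{"dr": [0,0,0],"delta_pos": [0,0,0],"hand": 1}])

```text
time_s: 20.92
eef_pos: [645.2, -73.6, 53.4]
ee_rot: [-0.002, 0.998, 0.061, -0.003]
force: [-0.3, -0.4, -0.0]
grip_width: 1.003
```

```bash
python3 -c "
from h import *
plan(648.3,-77.2,13,6.9)"
```

```text
t 20.93 pos [645.2 -73.6  53.4] phi 7.05 tilt [-0.0056  0.0033 -1.    ] F [-0.3 -0.4 -0. ] g 1.003
n 1 dr [-0.023  0.029  0.015]
0 [0.053 0.079 0.809]
```

>>> servo_tool(motion=[{"dr": [-0.02,0.03,0.01],"delta_pos": [0.06,0.08,0.2],"hand": 1},{"dr": [0,0,0],"delta_pos": [0,0,0.4],"hand": 1},{"dr": [0,0,0],"delta_pos": [0,0,0.2],"hand": 1},{"dr": [0,0,0],"delta_pos": [0,0,0],"hand": 1}])

```text
time_s: 21.42
eef_pos: [649.6, -77.4, 12.3]
ee_rot: [0.0, 0.998, 0.061, 0.001]
force: [0.0, -0.9, -0.1]
grip_width: 1.004
```

```bash
python3 -c "
from h import *
plan(648.3,-77.2,13,6.9)"
```

```text
t 21.43 pos [649.6 -77.4  12.3] phi 6.96 tilt [ 3.e-03 -5.e-04 -1.e+00] F [ 0.  -0.9 -0.1] g 1.004
n 1 dr [ 0.005 -0.017  0.006]
0 [-0.026 -0.008 -0.013]
```

>>> servo_tool(motion=[{"dr": [0,0,0],"delta_pos": [-0.02,0,-0.02],"hand": 0.4},{"dr": [0,0,0],"delta_pos": [0,0,0],"hand": 0.3},{"dr": [0,0,0],"delta_pos": [0,0,0],"hand": 0.3},{"dr": [0,0,0],"delta_pos": [0,0,0],"hand": 0.3},{"dr": [0,0,0],"delta_pos": [0,0,0],"hand": 0.3},{"dr": [0,0,0],"delta_pos": [0,0,0],"hand": 0.3}])

```text
time_s: 22.18
eef_pos: [648.9, -77.6, 14.4]
ee_rot: [0.0, 0.998, 0.061, 0.002]
force: [0.0, -0.7, -1.2]
grip_width: 0.578
```

```bash
python3 -c "
from h import *
plan(648.3,-77.2,13,6.9)"
```

```text
t 22.18 pos [648.9 -77.6  14.4] phi 6.96 tilt [ 4.3e-03 -7.0e-04 -1.0e+00] F [ 0.  -0.7 -1.2] g 0.578
n 1 dr [ 0.007 -0.024  0.006]
0 [-0.012 -0.009  0.027]
```

>>> servo_tool(motion=[{"dr": [0,0,0],"delta_pos": [0,0,-0.3],"hand": 0.3},{"dr": [0,0,0],"delta_pos": [0,0,-0.8],"hand": 0.3},{"dr": [0,0,0],"delta_pos": [0,0,-0.9],"hand": 0.3},{"dr": [0,0,0],"delta_pos": [0,0,-0.7],"hand": 0.3},{"dr": [0,0,0],"delta_pos": [0,0,-0.3],"hand": 0.3},{"dr": [0,0,0],"delta_pos": [0,0,0],"hand": 0.3}])

```text
time_s: 22.92
eef_pos: [647.7, -77.3, 171.6]
ee_rot: [0.001, 0.998, 0.061, 0.002]
force: [-0.3, 0.3, -3.4]
grip_width: 0.579
```

```bash
python3 -c "
from h import *
plan(519.7,219.9,165,19.3,9)
p,d=capture('top')
for z in (60,105):
  for b in blobs('top',z,(150,140,260,285),5,d): print(z,b)
"
```

```text
t 22.93 pos [647.7 -77.3 171.6] phi 6.96 tilt [ 4.1e-03 -8.0e-04 -1.0e+00] F [-0.3  0.3 -3.4] g 0.579
n 9 dr [ 0.001 -0.002 -0.137]
0 [-0.202 -0.69   0.015]
1 [-0.186 -0.695  0.015]
2 [-0.169 -0.699  0.015]
3 [-0.152 -0.703  0.015]
4 [-0.135 -0.706  0.015]
5 [-0.119 -0.709  0.015]
6 [-0.102 -0.712  0.015]
7 [-0.084 -0.714  0.015]
8 [-0.067 -0.716  0.015]
60 {'c': (548.3, 228.4), 'mean': array([548.6, 228.4,  59.8]), 'L': 178.7, 'W': 51.5, 'yaw': 19.7, 'n': 771}
105 {'c': (433.5, 187.8), 'mean': array([433.6, 187.5, 105. ]), 'L': 60.1, 'W': 50.4, 'yaw': 18.1, 'n': 303}
```

>>> servo_tool(motion=[{"dr": [0,0,-0.14],"delta_pos": [-0.18,-0.6,0],"hand": 0.3},{"dr": [0,0,-0.14],"delta_pos": [-0.18,-0.69,0],"hand": 0.3},{"dr": [0,0,-0.14],"delta_pos": [-0.17,-0.7,0],"hand": 0.3},{"dr": [0,0,-0.14],"delta_pos": [-0.15,-0.7,0],"hand": 0.3},{"dr": [0,0,-0.14],"delta_pos": [-0.13,-0.71,0],"hand": 0.3},{"dr": [0,0,-0.14],"delta_pos": [-0.12,-0.71,0],"hand": 0.3},{"dr": [0,0,-0.14],"delta_pos": [-0.1,-0.71,0],"hand": 0.3},{"dr": [0,0,-0.14],"delta_pos": [-0.05,-0.6,0],"hand": 0.3},{"dr": [0,0,-0.12],"delta_pos": [0,-0.4,0],"hand": 0.3},{"dr": [0,0,0],"delta_pos": [0,0,0],"hand": 0.3}])

```text
time_s: 24.22
eef_pos: [520.9, 204.1, 153.6]
ee_rot: [-0.003, 0.985, 0.171, -0.014]
force: [0.2, -1.3, -1.8]
grip_width: 0.579
```

```bash
python3 -c "
from h import *
plan(523.5,221.2,140,19.3)
"
```

```text
t 24.23 pos [520.9 204.1 153.6] phi 19.69 tilt [-2.780e-02  6.000e-04 -9.996e-01] F [ 0.2 -1.3 -1.8] g 0.579
n 1 dr [-0.056  0.149  0.038]
0 [ 0.164 -0.305  0.272]
```

>>> servo_tool(motion=[{"dr": [-0.06,0.15,0.04],"delta_pos": [0.17,-0.3,0.1],"hand": 0.3},{"dr": [0,0,0],"delta_pos": [0,0,0.1],"hand": 0.3},{"dr": [0,0,0],"delta_pos": [0,0,0],"hand": 0.3}])

```text
time_s: 24.6
eef_pos: [523.5, 219.0, 140.4]
ee_rot: [0.001, 0.986, 0.166, -0.002]
force: [0.6, -0.8, -2.9]
grip_width: 0.578
```

```bash
python3 -c "
from h import *
plan(523.5,221.2,120,19.3)
"
```

```text
t 24.6 pos [523.5 219.  140.4] phi 19.15 tilt [-0.0039 -0.0024 -1.    ] F [ 0.6 -0.8 -2.9] g 0.578
n 1 dr [ 0.006  0.026 -0.015]
0 [ 0.015 -0.042  0.408]
```

>>> servo_tool(motion=[{"dr": [0,0.03,-0.01],"delta_pos": [0.02,-0.05,0.1],"hand": 0.3},{"dr": [0,0,0],"delta_pos": [0,0,0.1],"hand": 0.3},{"dr": [0,0,0],"delta_pos": [0,0,0],"hand": 0.3}])

```text
time_s: 24.98
eef_pos: [523.9, 220.4, 129.4]
ee_rot: [0.0, 0.986, 0.166, 0.0]
force: [0.3, 0.2, -2.7]
grip_width: 0.579
```

```bash
python3 -c "
from h import *
plan(523.5,221.2,76,19.3)
p,d=capture('side');cv2.imwrite('pics/s4.png',cv2.resize(p[150:300,200:400,::-1],None,fx=4,fy=4))
ext('side',d,(225,185,325,250),145,170,yaw=19.3)
ext('side',d,(225,185,325,250),125,140,yaw=19.3)
ext('side',d,(290,200,326,250),98,110,yaw=19.3)
ext('side',d,(225,200,270,270),54,64,yaw=19.3)
"
```

```text
t 24.98 pos [523.9 220.4 129.4] phi 19.16 tilt [ 5.e-04 -9.e-04 -1.e+00] F [ 0.3  0.2 -2.7] g 0.579
n 2 dr [ 0.003 -0.    -0.007]
0 [-0.001 -0.009  0.534]
1 [-0.001 -0.009  0.534]
side 145 170 707 s [  6.2   7.7 126.6 127. ] l [-28.3 -22.3  16.2  40.4  43.2]
side 125 140 209 s [  8.3   8.7 126.4 126.5] l [-11.6   2.7  27.3  33.9  39. ]
side 98 110 339 s [-60.7 -59.6  -0.9  -0.1] l [-22.4 -19.8   9.7  29.4  30.3]
side 54 64 671 s [ 64.6  69.9 181.7 182.7] l [-24.  -19.5   6.8  29.2  31.1]
```

View pics/s4.png

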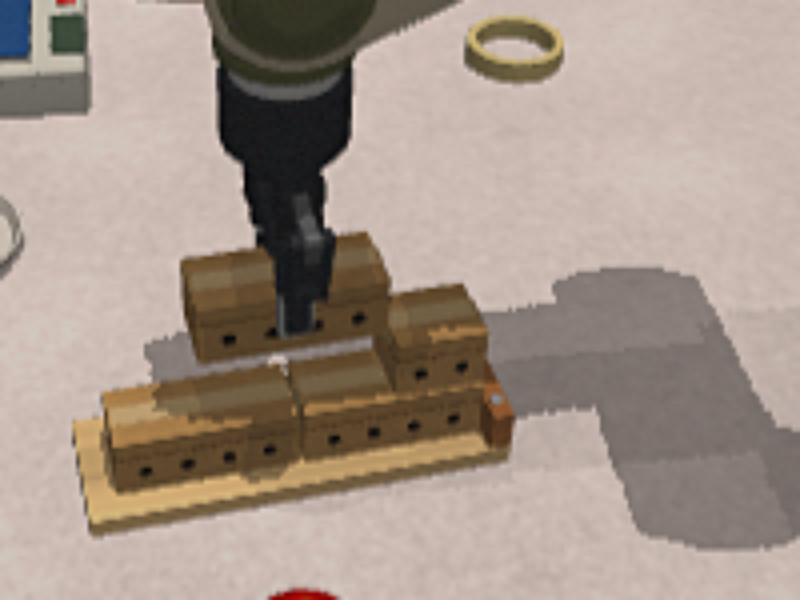

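>>> servo_tool(motion=[{"dr": [0,0,0],"delta_pos": [0,-0.01,0.2],"hand": 0.3},{"dr": [0,0,0],"delta_pos": [0,0,0.4],"hand": 0.3},{"dr": [0,0,0],"delta_pos": [0,0,0.3],"hand": 0.3},{"dr": [0,0,0],"delta_pos": [0,0,0.1],"hand": 0.3},{"dr": [0,0,0],"delta_pos": [0,0,0],"hand": 0.3}])

```text
time_s: 25.65
eef_pos: [524.1, 221.0, 77.3]
ee_rot: [0.0, 0.986, 0.166, 0.001]
force: [-0.2, -0.0, -2.4]
grip_width: 0.578
```

```bash
python3 -c "
from h import *
plan(521,220.4,74.4,19.3)
p,d=capture('side')
ext('side',d,(225,195,294,260),100,122,yaw=19.3)
ext('side',d,(290,200,326,250),98,110,yaw=19.3)
"
```

```text
t 25.65 pos [524.1 221.   77.3] phi 19.17 tilt [ 1.5e-03 -7.0e-04 -1.0e+00] F [-0.2 -0.  -2.4] g 0.578
n 1 dr [ 0.007 -0.007 -0.013]
0 [-0.062 -0.01   0.058]
side 100 122 547 s [  6.6   9.3 126.8 127.1] l [-28.8 -22.1   9.2  40.4  42.9]
side 98 110 431 s [-61.2 -59.4  20.7  23.3] l [-22.1 -19.3  10.6  29.2  30.6]
```

Still about 3 mm above the lower course; close the gap by about 4 mm, then lower.

>>> servo_tool(motion=[{"dr": [0,0,-0.01],"delta_pos": [-0.08,0,0],"hand": 0.3},{"dr": [0,0,0],"delta_pos": [0,0,0.04],"hand": 0.3},{"dr": [0,0,0],"delta_pos": [0,0,0.03],"hand": 0.3},{"dr": [0,0,0],"delta_pos": [0,0,0.02],"hand": 0.3},{"dr": [0,0,0],"delta_pos": [0,0,0],"hand": 0.3}])

```text
time_s: 26.32
eef_pos: [520.9, 219.7, 74.3]
ee_rot: [0.0, 0.986, 0.167, 0.002]
force: [-0.6, -0.2, -3.0]
grip_width: 0.577
```

```bash
python3 -c "
from h import *
plan(521,220.4,74.4,19.3)
p,d=capture('side')
ext('side',d,(225,195,290,260),100,122,yaw=19.3)
cv2.imwrite('pics/s5.png',cv2.resize(p[150:300,200:400,::-1],None,fx=4,fy=4))
"
```

```text
t 26.32 pos [520.9 219.7  74.3] phi 19.27 tilt [ 4.7e-03 -1.0e-04 -1.0e+00] F [-0.6 -0.2 -3. ] g 0.577
n 1 dr [ 0.009 -0.025 -0.003]
0 [ 0.007 -0.012 -0.001]
side 100 122 433 s [ 11.9  15.6 123.2 123.6] l [-26.2 -22.4   7.2  40.5  42.4]
```

View pics/s5.png

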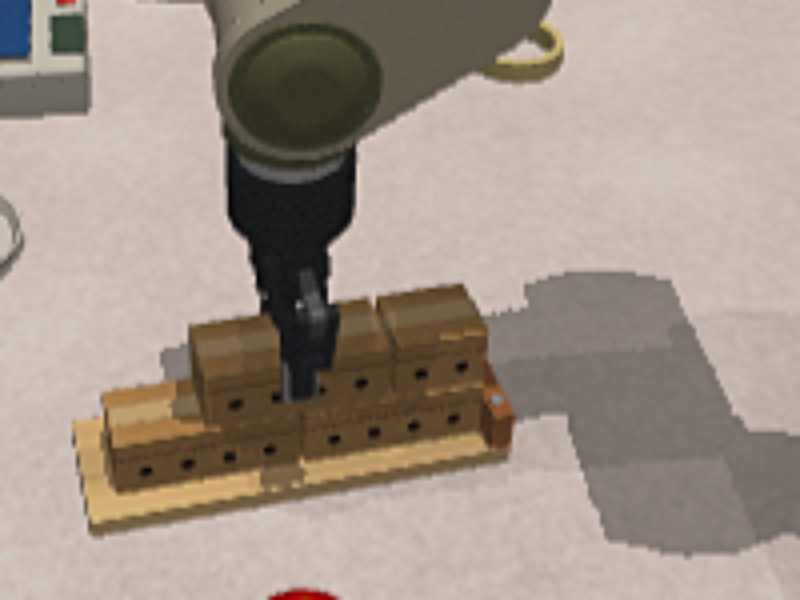

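Seated, and the far end reads +123.5, so its centre is about +63.5. Release and retreat clear of the stack.

>>> servo_tool(motion=[{"dr": [0,0,0],"delta_pos": [0,0,0.02],"hand": 0.3},{"dr": [0,0,0],"delta_pos": [0,0,0],"hand": 0.7},{"dr": [0,0,0],"delta_pos": [0,0,0],"hand": 1},{"dr": [0,0,0],"delta_pos": [0,0,0],"hand": 1},{"dr": [0,0,0],"delta_pos": [0,0,0],"hand": 1},{"dr": [0,0,0],"delta_pos": [0,0,-0.4],"hand": 1},{"dr": [0,0,0],"delta_pos": [0,0,-0.8],"hand": 1},{"dr": [0,0,0],"delta_pos": [0,0,-0.8],"hand": 1},{"dr": [0,0,0],"delta_pos": [-0.2,0.6,0],"hand": 1},{"dr": [0,0,0],"delta_pos": [-0.2,0.8,0],"hand": 1},{"dr": [0,0,0],"delta_pos": [-0.2,0.8,0],"hand": 1},{"dr": [0,0,0],"delta_pos": [-0.2,0.8,0],"hand": 1},{"dr": [0,0,0],"delta_pos": [-0.2,0.8,0],"hand": 1},{"dr": [0,0,0],"delta_pos": [-0.2,0.8,0],"hand": 1},{"dr": [0,0,0],"delta_pos": [-0.2,0.6,0],"hand": 1},{"dr": [0,0,0],"delta_pos": [0,0,0],"hand": 1}])

```text
time_s: 28.38
eef_pos: [541.3, -56.8, 178.0]
ee_rot: [0.001, 0.986, 0.168, 0.004]
force: [-0.4, 0.6, -0.8]
grip_width: 0.998
```

```bash
python3 -c "
from h import *
print(pose()[0])
p,d=capture('top');cv2.imwrite('pics/t6.png',cv2.resize(p[130:280,150:350,::-1],None,fx=4,fy=4))
for z in (60,105,15):
  for b in blobs('top',z,(150,140,260,285),5,d): print(z,b)
p,d=capture('side');cv2.imwrite('pics/s6.png',cv2.resize(p[150:300,200:400,::-1],None,fx=4,fy=4))
ext('side',d,(225,195,326,260),98,112,yaw=19.3)
ext('side',d,(225,195,326,260),54,64,yaw=19.3)
"
```

```text
[541.29791177 -56.83167476 178.00270268]
60 {'c': (607.7, 249.2), 'mean': array([609. , 249.4,  59.5]), 'L': 52.1, 'W': 51.5, 'yaw': 19.4, 'n': 213}
105 {'c': (522.6, 218.1), 'mean': array([521.5, 217.5, 104.9]), 'L': 120.1, 'W': 51.1, 'yaw': 19.6, 'n': 580}
105 {'c': (433.7, 187.7), 'mean': array([433.4, 187.5, 104.9]), 'L': 60.0, 'W': 50.6, 'yaw': 18.9, 'n': 298}
15 {'c': (528.3, 217.1), 'mean': array([549.7, 200.2,  14.9]), 'L': 264.0, 'W': 90.2, 'yaw': 20.7, 'n': 602}
side 98 112 1094 s [-60.2 -58.1 122.7 124.1] l [-23.4 -20.8   7.6  29.2  32.4]
side 54 64 544 s [-59.7 -55.4 181.3 182.7] l [-22.9 -19.2  20.7  30.6  31.6]
```

View pics/t6.png

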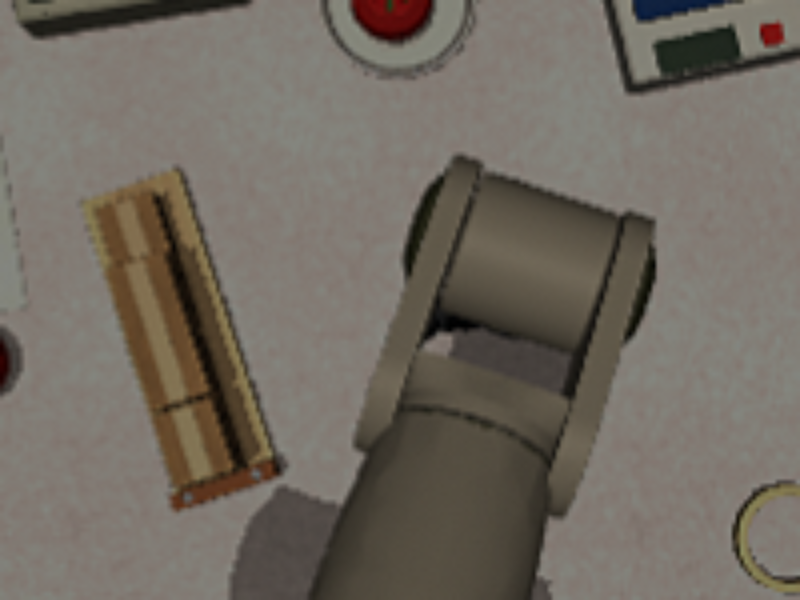

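View pics/s6.png

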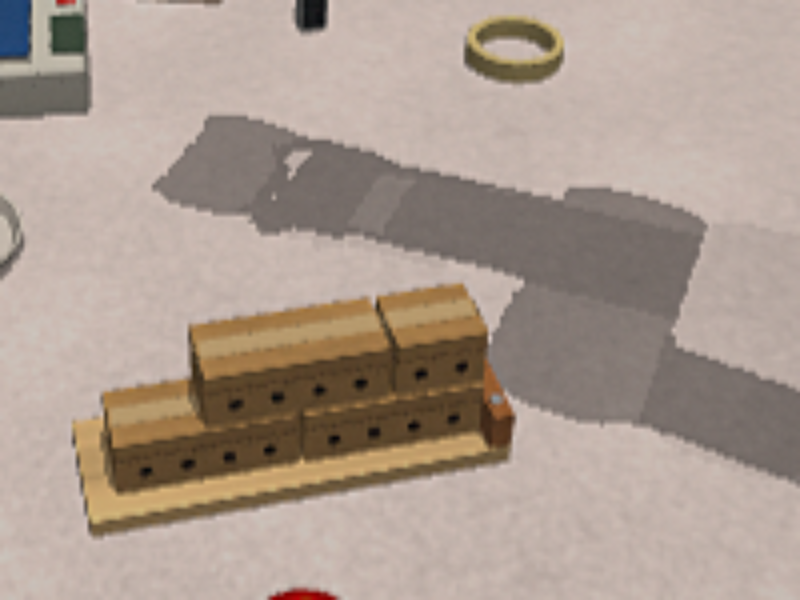

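```bash
python3 -c "
from rig import *
print(ctrl.sense()['time_s']);print(ticket.finish_job())"
```

```text
28.475
the job is handed in; nothing more can be done
None
```

The four cartons are stacked on the dispatch board like bricks, and I handed the job in at about 28.5 s. I got no verdict from the hand-in; the checks below are my own camera measurements.

I laid one long carton end to end with the one already there, then set the half carton on top at the stop end. The second long carton went down beside it across the joint. Each was lowered until it seated before I let go.

| Check (last pictures) | Measured | Allowed |
|---|---|---|
| Lower long carton, along from the laid one | about 122 mm | 112 to 132 mm |
| Half carton, along from the laid one | about -29 to -30 mm | -42 to -18 mm |
| Upper long carton, along from the laid one | about 63 to 64 mm | 46 to 74 mm |
| Centre distance between the two upper cartons | about 94 mm (gap about 4 mm) | below 104 mm |
| Upper tops | about 105 mm, level | about 105 mm expected |
| Parallel to each other | within about 1° | 0.12 rad (about 7°) |
| Sideways offset | a few mm | 12 mm |

- **Disagreement:** just after the half carton was placed, one indirect top-view reading put it about 2 mm farther from the stop than the others. Either reading is well within tolerance.
- **Laid carton:** it showed no measurable shift.
- **Other things on the bench:** I never touched the tomato, tape, dish or big box, but did not measure them again at the end. The tape and dish look unmoved in the last pictures.

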